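# Bring the green cup to the pointer and load the green-capped bottle

### The arm

A 6-joint arm with a two-finger parallel gripper is mounted at the origin on the work surface. World frame = base frame: x ahead of the robot, y to its left, z up, the work surface at z = 0. Lengths are in m, angles in rad, forces in N, time in s.
With the tool pointing down it reaches from about 0.35 to 0.85 m from the base axis. Payload 8.1 kg.
Tool frame: the origin (TCP) lies midway between the tips of the shut fingers; the grasp point (between the pads) lies 19 mm behind it (robot.grip_point_offset is the distance from the TCP to the grasp point, in m); z points along the fingers, y is the line along which they close (so a half turn about z gives the same grasp; the last joint's range is limited). The gripper opens to 93 mm and grips with 3 to 60 N. Pads are 15 mm wide; open, the fingers measure 128 mm over their backs; the gripper's body (75 mm by 188 mm) begins 65 mm behind the grasp point.
Start: joints at [1.12, 0.13, 1.488, -0, 1.523, -0.085], TCP at [0.215, 0.56, 0.219] pointing down, gripper open.
Joint ranges: [-2.96, 2.96], [-0.89, 2.26], [0.02, 2.5], [-1.34, 4.48], [0, 2.73], [-2.66, 2.66]. Speed limits (rad/s): [2.39, 2.39, 2.79, 3.14, 3.14, 3.14].

### API

Orientations are given as a rotation vector (axis times angle).
In Python, from plant import robot, read_camera, job gives the robot as it stands.
- The arm moves only by the shell command python3 -m inch 'ROWS' [FORCE]. ROWS is JSON, one flat list of numbers, 5 for each row, row after row: the shift along the world's x, y, z in mm, then the turn about the world's z in degrees, then the opening in per cent of the stroke, from 0 (shut) to 100 (fully open). In form: [dx, dy, dz, yaw, hand, dx, dy, dz, yaw, hand, ...]. A call has 1 to 10 rows; each row is the pose to reach, as a shift and turn from the pose commanded when the call began; what a row does not reach only later rows make up. A row lasts 1/12 s, in which the tool goes at most 41.7 mm and 7.16 degrees, less where a joint would pass 70% of its speed; a pose out of reach is approached as far as the arm can. A call with a gripper value outside its range is refused whole. The fingers move at their own pace and stop on an object; FORCE is the grip in N (left out, the last holds). Time passes only in rows, so rows that repeat a pose let the fingers close. It gives the time, the measured TCP pose, the force, the opening and the grip force at its end, in the units of the state.
- robot.read_state(): the state, without advancing time (a new reading comes with each control period).
- read_camera(name): name is "scene" or "top" or "wrist"; returns a dict with "image" (420x560x3 uint8, blue, green, red), "K" (3x3 intrinsics, pixels), "extrinsics" (4x4, takes a point from world to camera coordinates); the wrist camera has in their place "mount" (4x4, takes a point from camera to tool coordinates, whose origin is the TCP and whose axes are the flange's). Camera axes: x right, y down, z forward; pixel columns grow to the right and rows downward; lengths in m; the calibration is good to about 2 mm. The wrist camera is an equidistant fisheye: a pixel r from the principal point sees the ray r / f radians off the axis. A picture is of the moment at which its call begins: read the wrist's pose just before it. There is no depth.
- job.close_job(): hands the job in; it is judged then, once.
The state is a dict: "t": time; "q": joint angles; "dq": joint speeds; "joint_torque": joint torques, N m; "tool_pos": TCP position; "orientation": TCP orientation; "force": force on the tool from outside, world axes, zero at the start; "wrist_torque": the same for the moment, N m; "opening": finger opening in m; "gripper_force": force on a finger pad.
Only numpy, scipy, OpenCV 4.12 (cv2) and the standard library are available. Lean on these libraries where they do the work, as an engineer would, in place of code of your own. Each camera call takes 0.05 s, during which the arm holds its last target. There are 200 camera calls.

### The job

On the leather-worker's bench, first turn the bottle carousel so that its green cup stands at the brass pointer on the foot. Then take the amber bottle with the green cap and set it down, without dropping it, upright in the green cup, leaving that cup at the pointer.

Things in the scene. Friction and masses are not known exactly. Their poses are not given: they have to be found in the camera images.
- carousel: Fixed carousel foot. Origin on the vertical turning axis at bench height, z up. A yellow brass pointer plate, 58 mm high, stands on its tongue, 150 mm from the axis along its -x. On it turns a dark wooden disc, 240 mm wide, top at 38 mm, with green, blue and red empty cups and a handle, each 85 mm from the axis, 90 degrees apart. The green cup is at the pointer when its centre is 85 mm along -x.
- green_cup (a point): Centre of the inside floor of the green plastic cup on the disc, 38 mm above the bench. Cup 51 mm wide inside, 60 mm outside, 24 mm deep (rim 62 mm above the bench). It moves with the disc, which turns freely either way for a full turn, with light friction, and stays where it is left.
- handle (a point): Upright round pale wooden peg, 18 mm thick, on the disc straight opposite the green cup, for turning the disc (about 1.5 N). The point is on its centre line, 83 mm above the bench, 20 mm below its flat top. It can be pinched from above in any direction and led round the axis at 85 mm radius.
- green_bottle: Loose closed amber bottle with a white label and green cap, about 110 g. Body 38 mm in diameter, straight up to 62 mm; cap 27 mm in diameter from 70 to 92 mm. Origin: centre of its underside, z up. Two bottles alike but for blue and red caps stand near, their centres at least 70 mm away; the three change places.

How it is judged:
On the way:
1. the green cup is brought to the pointer while the green-capped bottle is still off the carousel (x of green_cup in the frame of carousel below 0 m and y of green_cup in the frame of carousel between -0.018 and 0.018 m and horizontal distance between green_bottle and carousel above 0.13 m), for 0.3 s.
At the end, for the whole second after the job is handed in: The green cup is at the pointer (its centre within 18 mm sideways of the line from the axis to the pointer, on the pointer's side, about 12 degrees), and the green-capped bottle stands in it, upright within 0.15 rad, its foot within 14 mm of the centre of the cup's floor, at rest (x of green_cup in the frame of carousel below 0 m and y of green_cup in the frame of carousel between -0.018 and 0.018 m and distance between green_bottle and green_cup below 0.014 m and angle between green_bottle's own z axis and vertical below 0.15 rad and linear speed of green_bottle below 0.02 m/s); the robot touches nothing.
It fails at once if the green-capped bottle is dropped (falls free faster than 0.8 m/s, about 35 mm) (linear speed of green_bottle above 0.8 m/s and contact force between the fingers and green_bottle below 0.05 N).
It also fails if it takes over 61 s, if anything falls off the work surface, if the arm or the gripper's body presses on something with over 40 N, if the wrist force passes 120 N, or if a joint passes its speed limit or range.

## Working session

There is one attempt and no reset: what is moved stays moved. The work goes in short steps, Python scripts to look and compute and a shell command to move; the robot and the scene stay as the last step left them, time stands still between calls to the robot, and variables do not carry over. Pictures are saved under pics/ and viewed, at most 10 in all, crops included, and the job is handed in when it is done.

```bash
mkdir -p pics; ls
python3 - <<'E'
from plant import robot, read_camera
import cv2,numpy as np
a=read_camera("scene");b=read_camera("top")
cv2.imwrite("pics/s.png",a["image"]);cv2.imwrite("pics/t.png",b["image"])
for c in(a,b):print(np.round(c["K"],1).tolist(),np.round(c["extrinsics"],4).tolist())
s=robot.read_state();print(s)
E
```

```text
pics
[[456.0, 0.0, 274.9], [0.0, 456.0, 211.6], [0.0, 0.0, 1.0]] [[0.4244, 0.9054, 0.0074, -0.1888], [0.7775, -0.3602, -0.5155, -0.4059], [-0.464, 0.2246, -0.8569, 1.06], [0.0, 0.0, 0.0, 1.0]]
[[440.1, 0.0, 277.9], [0.0, 440.1, 207.1], [0.0, 0.0, 1.0]] [[-0.0068, -0.9998, 0.0171, -0.0247], [-0.9945, 0.005, -0.1043, 0.5547], [0.1042, -0.0177, -0.9944, 0.7185], [0.0, 0.0, 0.0, 1.0]]
{'t': 0.1, 'q': array([ 1.11962723e+00,  1.31126536e-01,  1.48916836e+00, -2.38594044e-05,
        1.52300995e+00, -8.54455825e-02]), 'dq': array([-2.65839608e-04, -1.11511535e-03, -1.48769845e-03, -8.07909532e-04,
        2.48867082e-05, -1.13912699e-03]), 'joint_torque': array([ 1.48172643e-03, -5.61346614e+01, -4.93091297e+01,  7.71030108e-02,
        2.91590887e-02, -1.21771222e-04]), 'tool_pos': array([0.21435968, 0.55984259, 0.21766904]), 'orientation': array([-5.71200548e-01, -3.08878943e+00,  2.60284738e-03]), 'force': array([-0.55372507, -1.41687884, -0.06050443]), 'wrist_torque': array([ 0.03212174, -0.01474133, -0.04372752]), 'gripper_force': 0.0, 'opening': 0.09307122917799882}
```

View pics/s.png

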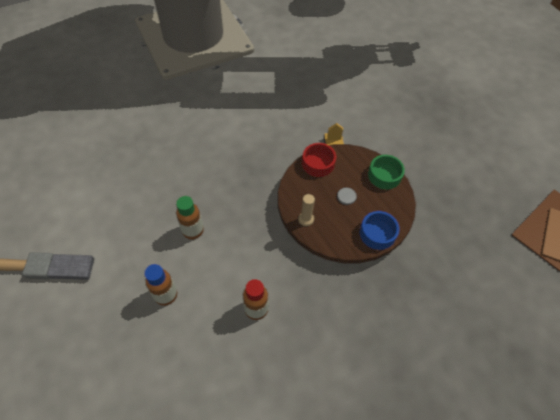

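View pics/t.png

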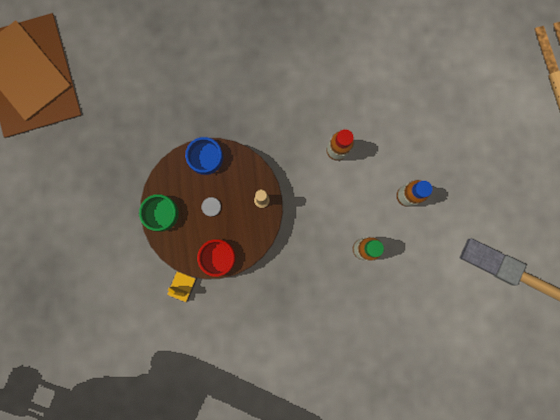

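Scene and top pictures: in the top view the hub is at (211,207), handle top about (261,195), green cup (158,213), red cup (216,258), pointer about (181,287), green cap (375,249). The green bottle is the near one, and the green cup must turn about 60° towards the pointer.

```bash
cat > h.py <<'E'
import numpy as np
def ray(c,u,v,z):
    E=c["extrinsics"];R,t=E[:3,:3],E[:3,3];o=-R.T@t
    d=R.T@np.linalg.inv(c["K"])@[u,v,1];return (o+d*(z-o[2])/d[2])[:2]
E
python3 - <<'E'
from plant import read_camera
import cv2,numpy as np
from h import ray
T=read_camera("top");S=read_camera("scene")
a=cv2.resize(T["image"][125:310,130:400],None,fx=2.9,fy=2.9,interpolation=cv2.INTER_CUBIC);cv2.imwrite("pics/t2.png",a)
for n,u,v,z in[("hub",211,207,.042),("htop",261,195,.103),("green",158,213,.038),("ptr",181,287,.05),("cap",375,249,.092)]:print(n,ray(T,u,v,z))
for n,u,v,z in[("hub",347,196,.042),("htop",309,198,.103),("cap",186,203,.092)]:print("S",n,ray(S,u,v,z))
E
```

```text
hub [0.55396684 0.08371892]
htop [ 0.56563424 -0.00082088]
green [0.54476405 0.17238064]
ptr [0.42348656 0.12978339]
cap [ 0.48212677 -0.17648365]
S hub [0.5549277  0.08533234]
S htop [0.56408131 0.00201338]
S cap [ 0.48513018 -0.1739472 ]
```

View pics/t2.png

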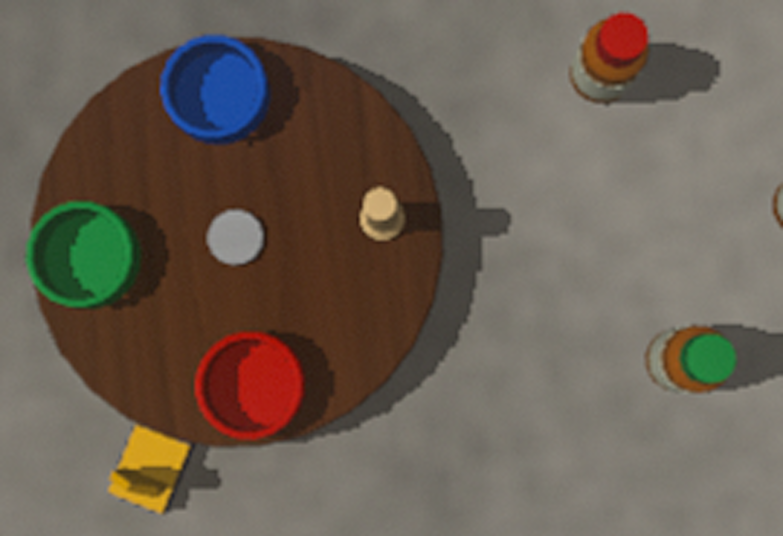

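Crop: handle top is at (261,195.3) in full-image pixels, green rim at (158,212.6), hub at (211.4,206.7). The pointer tongue runs at about 160° in world, so the disc must turn about +63°. I'll go above the handle with the fingers along x.

```bash
python3 -m inch '[176,-280,0,-35,100,176,-280,0,-35,100,176,-280,0,-35,100,176,-280,0,-35,100,176,-280,0,-35,100,176,-280,0,-35,100,176,-280,0,-35,100,176,-280,0,-35,100,176,-280,0,-35,100]'; python3 -m inch '[175,-279,0,-34,100,175,-279,0,-34,100,175,-279,0,-34,100,175,-279,0,-34,100,175,-279,0,-34,100,175,-279,0,-34,100,175,-279,0,-34,100,175,-279,0,-34,100,175,-279,0,-34,100,175,-279,0,-34,100]'
python3 - <<'E'
from plant import robot,read_camera
import cv2,numpy as np
s=robot.read_state();w=read_camera("wrist");print(s["tool_pos"],s["orientation"],s["q"]);print(w["K"],w["mount"]);cv2.imwrite("pics/w1.png",w["image"])
E
```

```text
t: 0.95
tool_pos: [0.3937, 0.2749, 0.2187]
orientation: [1.481, 2.768, -0.002]
force: [-0.6, 0.5, -0.6]
opening: 0.0927
gripper_force: 0.0
t: 1.78
tool_pos: [0.566, -0.0001, 0.2179]
orientation: [-2.223, -2.218, 0.001]
force: [-0.3, 0.2, 0.4]
opening: 0.0929
gripper_force: 0.0
[ 5.65957143e-01 -9.75104423e-05  2.17870014e-01] [-2.22341996e+00 -2.21788239e+00  1.13900553e-03] [-9.08681259e-02  4.03610980e-02  1.58478741e+00  1.58155749e-04
  1.51776492e+00 -8.83829462e-02]
[[325.1922621    0.         274.26678774]
 [  0.         325.1922621  208.90648607]
 [  0.           0.           1.        ]] [[-8.12018716e-04 -9.55382900e-01 -2.95369014e-01  8.24987705e-02]
 [ 9.99999597e-01 -6.62589793e-04 -6.05992579e-04  8.87493919e-05]
 [ 3.83246455e-04 -2.95369387e-01  9.55383053e-01 -1.67138135e-01]
 [ 0.00000000e+00  0.00000000e+00  0.00000000e+00  1.00000000e+00]]
```

View pics/w1.png

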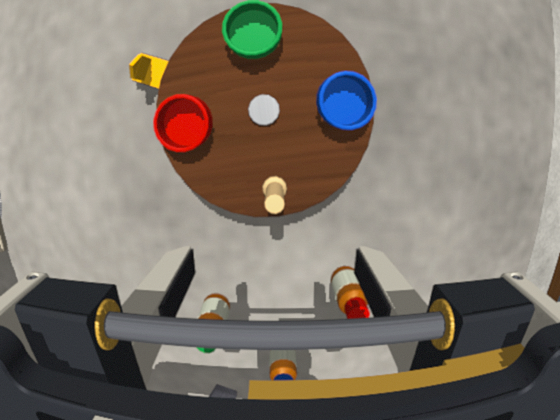

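Wrist view: handle top at (274,203), hub (264,110), green cup rim (252,28), red cup (183,123), pointer tongue about (148,71).

```bash
cat >> h.py <<'E'
from scipy.spatial.transform import Rotation as Ro
def wray(s,w,u,v,z):
    K=w["K"];x,y=(u-K[0,2])/K[0,0],(v-K[1,2])/K[1,1];r=np.hypot(x,y)+1e-12
    d=np.r_[np.sin(r)*x/r,np.sin(r)*y/r,np.cos(r)]
    M=w["mount"];R=Ro.from_rotvec(s["orientation"]).as_matrix()
    d=R@M[:3,:3]@d;o=R@M[:3,3]+s["tool_pos"];return (o+d*(z-o[2])/d[2])[:2]
def ang(v):return np.degrees(np.arctan2(v[1],v[0]))
E
python3 - <<'E'
from plant import robot,read_camera
from h import *
s=robot.read_state();w=read_camera("wrist")
h=wray(s,w,264,110,.042)
print("hub",h)
for n,u,v,z in[("htop",274,203,.103),("green",252,28,.062),("red",183,123,.062),("ptr edge",155,72,.02),("ptr",148,71,.02)]:
    p=wray(s,w,u,v,z);print(n,p,np.linalg.norm(p-h),ang(p-h))
E
```

```text
hub [0.55454623 0.08537329]
htop [0.56494998 0.00216104] 0.08386009936225802 -82.8734790691964
green [0.54363252 0.16892894] 0.08426539414549003 97.44162019983136
red [0.4731624  0.07472529] 0.08207744730710861 -172.5459502745772
ptr edge [0.42825422 0.13570483] 0.13595195321680711 158.27108254705203
ptr [0.41941002 0.13783818] 0.14496330841718588 158.78193795319777
```

```bash
python3 -m inch '[-1,1,-40,0,100,-1,1,-80,0,100,-1,1,-115,0,100,-1,1,-140,0,100,-1,1,-147,0,100,-1,1,-147,0,100,-1,1,-147,0,10,-1,1,-147,0,10,-1,1,-147,0,10,-1,1,-147,0,10]' 10; python3 -m inch '[0,0,0,0,10,0,0,0,0,10,0,0,0,0,10]'
```

```text
t: 2.72
tool_pos: [0.5661, 0.0023, 0.0738]
orientation: [2.219, 2.221, 0.004]
force: [0.3, -0.8, -0.4]
opening: 0.071
gripper_force: 0.0
t: 2.97
tool_pos: [0.5648, 0.0022, 0.072]
orientation: [2.221, 2.222, 0.001]
force: [0.1, 0.5, 0.2]
opening: 0.0509
gripper_force: 0.0
```

```bash
python3 -m inch '[0,0,0,0,10,0,0,0,0,10,0,0,0,0,10,0,0,0,0,10,0,0,0,0,10,0,0,0,0,10,0,0,0,0,10]'
```

```text
t: 3.55
tool_pos: [0.5647, 0.0022, 0.0716]
orientation: [2.221, 2.222, 0.0]
force: [0.5, -1.0, -1.0]
opening: 0.0169
gripper_force: 10.0
```

```bash
python3 -m inch '[9,1.6,0,6.2,10,17.9,4.2,0,12.4,10,26.3,7.8,0,18.6,10,34.4,12.2,0,24.8,10,41.9,17.5,0,31,10,48.8,23.6,0,37.2,10,55,30.3,0,43.4,10,60.5,37.8,0,49.6,10,65.1,45.7,0,55.8,10,68.7,53.8,0,61.8,10]';python3 -m inch '[0,0,0,0,10,0,0,0,0,10,0,0,0,0,10]'
python3 - <<'E'
from plant import read_camera
import cv2
T=read_camera("top")
cv2.imwrite("pics/t3.png",cv2.resize(T["image"][125:310,130:400],None,fx=2.9,fy=2.9,interpolation=cv2.INTER_CUBIC))
E
```

```text
t: 4.38
tool_pos: [0.633, 0.0562, 0.0715]
orientation: [-0.756, -3.048, 0.001]
force: [-4.4, -0.7, 3.7]
opening: 0.0171
gripper_force: 10.0
t: 4.63
tool_pos: [0.6329, 0.0561, 0.0715]
orientation: [-0.769, -3.045, -0.0]
force: [-1.6, 2.0, 1.1]
opening: 0.0171
gripper_force: 10.0
```

View pics/t3.png

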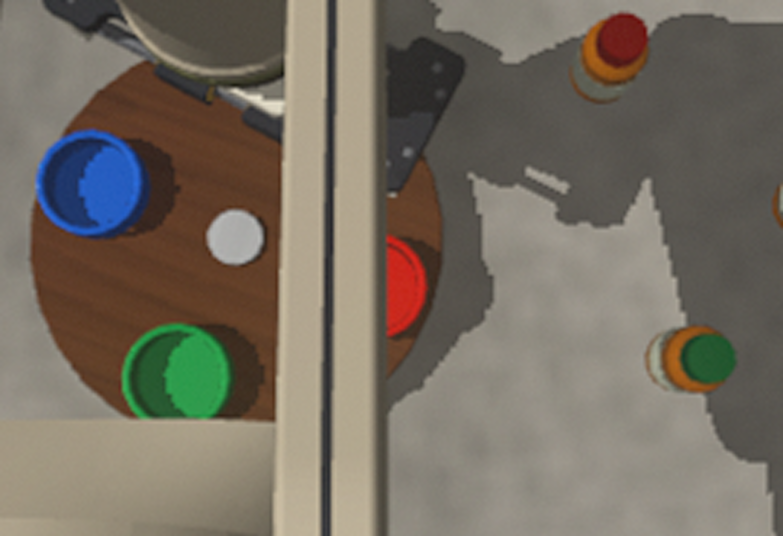

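Disc turned: hub (236,237) and green cup (177,376) in the crop put the cup on the pointer line. I'll release, rise, move over the bottle and check both.

```bash
python3 -m inch '[0,0,0,0,90,0,0,0,0,90,0,0,0,0,90,0,0,0,0,90,0,0,0,0,90,0,0,0,0,90,0,0,40,0,70,0,0,80,0,70,0,0,120,0,70,0,0,150,0,70]';python3 -m inch '[-149,-231,0,0,70,-149,-231,0,0,70,-149,-231,0,0,70,-149,-231,0,0,70,-149,-231,0,0,70,-149,-231,0,0,70,-149,-231,0,0,70,-149,-231,0,0,70,-149,-231,0,0,70]'
python3 - <<'E'
from plant import read_camera,robot
import cv2,numpy as np
s=robot.read_state();w=read_camera("wrist");T=read_camera("top")
print(s["tool_pos"],s["orientation"],s["q"])
cv2.imwrite("pics/c4.png",cv2.resize(np.hstack([w["image"],T["image"][:,:300]]),None,fx=.93,fy=.93))
E
```

```text
t: 5.52
tool_pos: [0.634, 0.0561, 0.2256]
orientation: [0.764, 3.044, 0.001]
force: [1.0, -1.1, 0.5]
opening: 0.0651
gripper_force: 0.0
t: 6.27
tool_pos: [0.4838, -0.176, 0.2219]
orientation: [0.769, 3.045, 0.0]
force: [0.3, -0.1, -0.4]
opening: 0.0651
gripper_force: 0.0
[ 0.4837979  -0.17603667  0.22191889] [7.68838285e-01 3.04532376e+00 5.52790503e-05] [-4.48718074e-01 -1.03549493e-01  1.71828222e+00  1.77814452e-04
  1.52616591e+00 -1.52492726e+00]
```

View pics/c4.png

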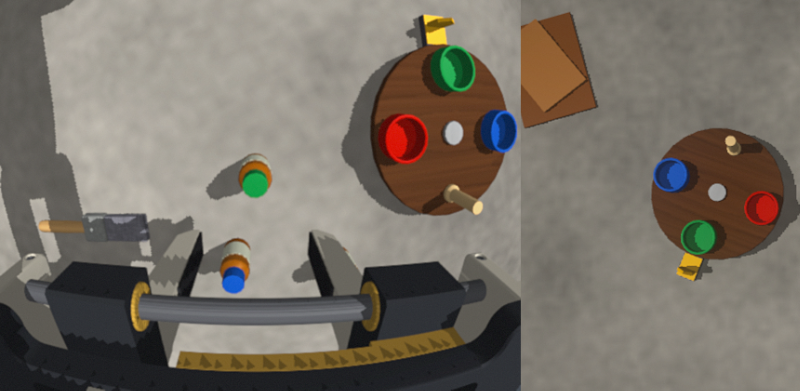

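Composite: wrist view shows the green cap at about (255,184), blue cap at (234,281) off the closing line, and the green cup facing the pointer. The top view confirms it: cup (698,238), pointer (690,267), hub (717,192).

Run:
```python
from plant import robot,read_camera
from h import *
s=robot.read_state();w=read_camera("wrist");T=read_camera("top");f=.93
print("cap",wray(s,w,255/f,184/f,.092),"foot/white", wray(s,w,274,170,0.03),"tcp",s["tool_pos"])
h=wray(s,w,454/f,133/f,.042);print(h)
for u,v,z in[(453,69,.062),(434,32,.02),(465,200,.09)]:
    p=wray(s,w,u/f,v/f,z);print(p,ang(p-h))
h=ray(T,(717-520.8)/f,192/f,.042);print(h)
for u,v,z in[(698,238,.062),(690,267,.025),(733,142,.103)]:
    p=ray(T,(u-520.8)/f,v/f,z);print(p,ang(p-h))
```

```text
cap [ 0.48307046 -0.17385305] foot/white [ 0.46939425 -0.16670069] tcp [ 0.48465916 -0.17448166  0.22176597]
[0.55662022 0.08838462]
[0.47395647 0.10768253] 166.85959881432564
[0.42437614 0.13269486] 161.47584845685142
[0.62410192 0.0485104 ] -30.57838778655549
[0.55488552 0.0837808 ]
[0.47332446 0.11297012] 160.30857383914517
[0.42147621 0.13322188] 159.66544780389012
[0.6318804  0.04976122] -23.83785712068479
```

```bash
python3 -m inch '[-1.5,0,-40,0,70,-1.5,0,-80,0,70,-1.5,0,-115,0,70,-1.5,0,-145,0,70,-1.5,0,-170,0,70,-1.5,0,-185,0,70,-1.5,0,-189,0,70,-1.5,0,-189,0,70,-1.5,0,-189,0,30,-1.5,0,-189,0,30]' 15; python3 -m inch '[0,0,0,0,25,0,0,0,0,25,0,0,0,0,25,0,0,0,0,25,0,0,0,0,25,0,0,0,0,25,0,0,0,0,25,0,0,0,0,25]' 15
```

```text
t: 7.3
tool_pos: [0.4843, -0.1751, 0.0344]
orientation: [0.763, 3.045, -0.001]
force: [0.3, 0.1, 0.1]
opening: 0.0558
gripper_force: 0.0
t: 7.97
tool_pos: [0.4836, -0.1753, 0.0336]
orientation: [0.764, 3.045, -0.001]
force: [0.1, 0.4, 5.8]
opening: 0.0378
gripper_force: 15.0
```

```bash
python3 -m inch '[0,0,10,0,25,0,0,30,0,25,0,0,60,0,25,0,0,90,0,25,0,0,110,0,25,0,0,110,0,25]'; python3 -m inch '[0,15,0,0,25,-1,45,0,0,25,-3,80,0,0,25,-4,120,0,0,25,-5,160,0,0,25,-6,200,0,0,25,-7,235,0,0,25,-8,265,0,0,25,-9,283,0,0,25,-9,289,0,0,25]';python3 -m inch '[0,0,0,0,25,0,0,0,0,25,0,0,0,0,25]'
python3 - <<'E'
from plant import read_camera,robot
import cv2,numpy as np
s=robot.read_state();w=read_camera("wrist");S=read_camera("scene")
print(s["tool_pos"],s["orientation"])
a=cv2.resize(w["image"],None,fx=.8,fy=.8);b=cv2.resize(S["image"][80:290,240:430],None,fx=1.6,fy=1.6)
cv2.imwrite("pics/c5.png",np.hstack([a,b]))
E
```

```text
t: 8.47
tool_pos: [0.4854, -0.1761, 0.1483]
orientation: [0.762, 3.04, -0.002]
force: [0.9, 0.5, -0.7]
opening: 0.0375
gripper_force: 15.0
t: 9.3
tool_pos: [0.4723, 0.1168, 0.1413]
orientation: [-0.759, -3.046, 0.0]
force: [-0.5, 0.1, -2.3]
opening: 0.0377
gripper_force: 15.0
t: 9.55
tool_pos: [0.4736, 0.113, 0.1421]
orientation: [-0.765, -3.046, 0.001]
force: [-0.0, -0.1, -1.6]
opening: 0.0374
gripper_force: 15.0
[0.47358514 0.11299829 0.14211061] [-7.65391480e-01 -3.04617138e+00  1.23756789e-03]
```

View pics/c5.png

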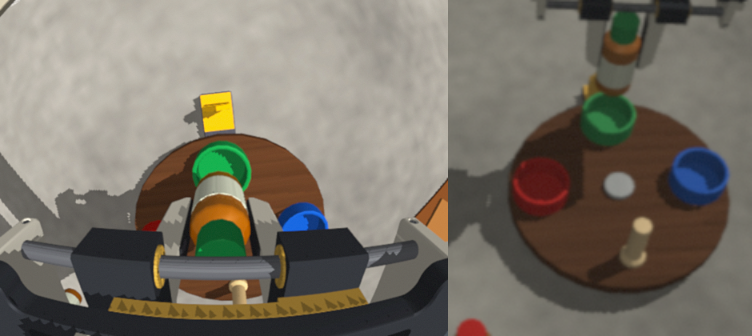

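Composite: the bottle hangs upright. Green rim spans x 192–251 with its far edge at y=142 in the wrist half; its centre is about (608,114) in the scene half.

Run:
```python
from plant import robot,read_camera
from h import *
s=robot.read_state();w=read_camera("wrist");S=read_camera("scene");f=.8
print(s["tool_pos"],ray(S,240+160.5/1.6,80+114/1.6,.062))
far=wray(s,w,221.5/f,142.5/f,.062);L=wray(s,w,192/f,168/f,.062);R=wray(s,w,251/f,168/f,.062)
print(far,L,R,(L+R)/2,np.linalg.norm(L-R))
d=far-s["tool_pos"][:2];print(np.linalg.norm(d))
```

```text
[0.47385706 0.11291728 0.14241459] [0.47745786 0.11271006]
[0.44733083 0.1292129 ] [0.45619747 0.09098083] [0.48421133 0.1430034 ] [0.4702044  0.11699211] 0.05908573433366613
0.03113178363422757
```

```bash
python3 -m inch '[1,1,-12,0,25,1,1,-27,0,25,1,1,-40,0,25,1,1,-50,0,25,1,1,-57,0,25,1,1,-62,0,25,1,1,-65,0,25,1,1,-67,0,25,1,1,-68,0,25,1,1,-68,0,25]'
```

```text
t: 10.58
tool_pos: [0.4751, 0.1151, 0.0749]
orientation: [0.764, 3.047, 0.0]
force: [0.6, 0.3, -1.5]
opening: 0.0371
gripper_force: 15.0
```

```bash
python3 -m inch '[0,0,-1,0,25,0,0,-2,0,25,0,0,-3,0,25,0,0,-3,0,25,0,0,-3,0,25,0,0,-3,0,25]'
```

```text
t: 11.08
tool_pos: [0.4748, 0.1151, 0.0717]
orientation: [0.764, 3.047, 0.0]
force: [0.1, -0.3, -1.0]
opening: 0.0376
gripper_force: 15.0
```

```bash
python3 -m inch '[0,0,-1,0,25,0,0,-1,0,25,0,0,-1,0,25]' 5; python3 -m inch '[0,0,0,0,44,0,0,0,0,48,0,0,0,0,52,0,0,0,0,58,0,0,0,0,64,0,0,0,0,70,0,0,0,0,70,0,0,0,0,70,0,0,0,0,70]'; python3 -m inch '[0,0,15,0,70,0,0,40,0,70,0,0,75,0,70,0,0,110,0,70,0,0,140,0,70,0,0,160,0,70]';python3 -m inch '[0,-180,0,0,70,0,-180,0,0,70,0,-180,0,0,70,0,-180,0,0,70,0,-180,0,0,70,0,-180,0,0,70,0,-180,0,0,70]'
python3 - <<'E'
from plant import read_camera
import cv2,numpy as np
T=read_camera("top");S=read_camera("scene")
cv2.imwrite("pics/c6.png",np.hstack([cv2.resize(T["image"][120:320,120:310],None,fx=2,fy=2),cv2.resize(S["image"][80:280,240:430],None,fx=2,fy=2)]))
E
```

```text
t: 11.33
tool_pos: [0.4751, 0.1152, 0.0711]
orientation: [0.764, 3.047, 0.0]
force: [-2.2, -0.7, 4.2]
opening: 0.0373
gripper_force: 5.0
t: 12.08
tool_pos: [0.4748, 0.1151, 0.0706]
orientation: [-0.764, -3.047, -0.0]
force: [-0.1, -0.2, 0.5]
opening: 0.065
gripper_force: 0.0
t: 12.58
tool_pos: [0.4759, 0.1153, 0.2345]
orientation: [0.763, 3.043, 0.002]
force: [0.3, -0.3, 0.6]
opening: 0.0652
gripper_force: 0.0
t: 13.17
tool_pos: [0.4747, -0.0654, 0.2306]
orientation: [-0.768, -3.046, -0.001]
force: [0.3, 0.5, 0.2]
opening: 0.0648
gripper_force: 0.0
```

View pics/c6.png

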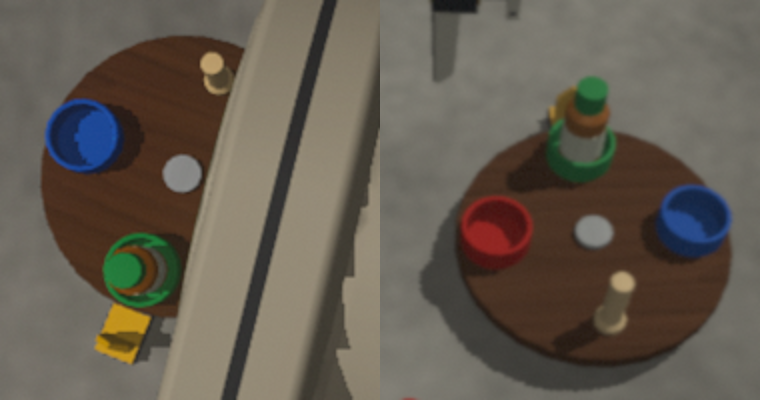

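The bottle stands upright in the green cup (cap at (124,270) left, (592,95) right), the cup faces the pointer plate, and the gripper is clear.

```bash
python3 -c "
from plant import job
print(job.close_job())"
```

```text
the job is handed in; nothing more can be done
None
```

I turned the green cup to the pointer, set the green-capped bottle upright in it and handed the job in at about 13 s; the last pictures showed it standing clear of the gripper, but no verdict was returned.

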